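Gauge the airbrush tank

ROBOT

A 6-joint arm with a two-finger parallel gripper is mounted at the origin on a cart in front of the work surface, level with it; the furniture and walls round the work are solid. World frame = base frame: x ahead of the robot, y to its left, z up, the work surface at z = 0. Lengths are in m, angles in rad, forces in N, time in s.
With the tool pointing down it reaches from about 0.35 to 0.975 m from the base axis. Payload 4.9 kg.
Tool frame: the origin (TCP) lies midway between the tips of the shut fingers; the grasp point (between the pads) lies ctrl.grip_depth behind it (ctrl.grip_depth is the distance from the TCP to the grasp point, in m); z points along the fingers, y is the line along which they close (so a half turn about z gives the same grasp; the last joint's range is limited). The gripper opens to 85 mm and grips with 20 to 120 N. Pads are 22 mm wide; open, the fingers measure 114 mm over their backs; the gripper's body (76 mm by 85 mm) begins 54 mm behind the grasp point. The pads swing forward as they close: fully open they stand 13 mm farther back than shut.
Start: joints at [1.096, 0.053, 1.613, -0, 1.476, -0.119], TCP at [0.218, 0.586, 0.231] pointing down, gripper open.
Joint ranges: [-3.01, 3.01], [-1.01, 2.22], [0.06, 2.58], [-1.02, 4.17], [0.09, 2.62], [-3.14, 3.14]. Speed limits (rad/s): [2.57, 2.57, 3.14, 3.14, 3.14, 3.14].

INTERFACE

Orientations are given as a rotation vector (axis times angle).
In Python, from station import ctrl, get_image, camera_model gives the robot as it stands. The module is installed in compiled form; this text tells all that it offers.
- The arm moves only by the shell command python3 -m crank 'ROWS' [FORCE]. ROWS is JSON, a list of rows, each a list of 7 numbers: the shift along the tool's x, y, z in mm, then the turn, a rotation vector about the tool's x, y, z in rad, then the opening, from -1 (shut) to 1 (fully open). A call has exactly 10 rows; each row shifts and turns the commanded pose from where the row before left it, along the tool's axes as they then stand; what a row does not reach is not made up. A row lasts 1/12 s, in which the tool goes at most 41.7 mm and 7.16 degrees, less where a joint would pass 70% of its speed; a pose out of reach is approached as far as the arm can. A call with a gripper value outside its range is refused whole. The fingers move at their own pace and stop on an object; FORCE is the grip in N (left out, the last holds). Time passes only in rows, so rows that do not move let the fingers close, or fill a call up. It gives the time, the measured TCP pose, the force, the opening and the grip force at its end, in the units of the state.
- ctrl.get_obs(): the state, without advancing time (a new reading comes with each control period).
- get_image(name): name is "side" or "top"; returns the picture (400x640x3 uint8, red, green, blue); there is no depth.
- camera_model(name): a dict with "vertical_fov" (degrees; the focal length in pixels is half the picture's height over the tangent of half this angle, whatever the lens; pixels are square), "cx", "cy" (the principal point, pixels), "R" (3x3) and "t" (3): a world point X has camera coordinates R X + t. Camera axes: x right, y down, z forward; pixel columns grow to the right and rows downward; lengths in m; the calibration is good to about 2 mm. A picture is of the moment at which its call begins. camera_model takes no time and is no camera call.
- ctrl.finish_job(): hands the job in; it is judged then, once.
The state is a dict: "t": time; "q": joint angles; "dq": joint speeds; "effort": joint torques, N m; "tool_pos": TCP position; "tool_rot": TCP orientation; "contact_force": force on the tool from outside, world axes, zero at the start; "wrist_torque": the same for the moment, N m; "opening": finger opening in m; "grip_force": force on a finger pad.
Only numpy, scipy, OpenCV 4.12 (cv2) and the standard library are available. Lean on these libraries where they do the work, as an engineer would, in place of code of your own. Each camera call takes 0.05 s, during which the arm holds its last target. There are 200 camera calls.

TASK

Check the pressure in the blue airbrush air tank: pull the red dust cap straight off its valve and leave it in the upturned jam-jar lid, then press the stick gauge's chuck upright onto the valve until it is hard home and its rod has come out, and keep it pressed there for a second with more than 10 N but never more than 25 N. Lay the gauge back in its orange cradle with the rod still out for reading, and do not shove the green-capped jar or anything else on the table about.

Things in the scene. Friction and masses are not known exactly. Their poses are not given: they have to be found in the camera images.
- tank: blue air tank, 100 mm thick, 184 mm long, lying along its y on two screwed-down feet, shell top at 116 mm; brass tap on its -y end, valve on top; origin on the table under the valve. From the valve stem's mouth stands a 3 mm steel pin, 5 to 8 mm proud, sprung, which the tank's air backs up: pressing the gauge on drives the rod out against 3 to 6 N; then the chuck's floor lands hard on the stem.
- valve_seat (a point): top of the round black rubber grommet (28 mm wide) on the tank, on the valve's axis, 128 mm above the table; z up. A brass valve stem, 10 mm thick, stands 12 to 20 mm out of the grommet, hidden by the dust cap; how far differs each time and is not measured, so feel for it. The stem does not yield: with the chuck's floor on it the force climbs at once.
- cap_mid (a point): red ribbed dust cap, 21 mm thick, 33 mm high; half-way up on its axis, z to its closed end. It sits loosely over the valve stem, its open rim on the grommet, and lifts straight off (clear after 33 mm). Grip it in its upper half. It may stand or lie in the lid.
- jar_lid: upturned jam-jar lid used as a dish, stuck down with a dab of putty, red checks on its rim, 93 mm wide, 14 mm high, floor 2 mm thick, 80 mm wide inside; origin at the centre of its underside.
- gauge_grip (a point): stick pressure gauge, 130 mm long, 120 g: centre of its steel head (24 mm along x, 24 mm along y, 23 mm high), from which a 14 mm barrel runs along +x. Grip the head across its 24 mm along y, from above. x along the barrel to the rod's end, z up.
- gauge_chuck (a point): mouth of the gauge's chuck, which points down from the head, 23 mm straight below gauge_grip; axes as there. A round socket of 13 mm bore, mouth flared to 17 mm, 23 mm wide outside; its rubber floor lies 11 mm above the mouth, with a small plunger in its middle that works the rod.
- cradle_seat (a point): orange printed cradle, screwed down: base 150 by 44 by 5 mm, two forks 30 and 95 mm along +x from this point that hold the barrel with 1.5 mm play each side, tips flared, 65 mm high. The point is where gauge_grip lies when the gauge rests in the cradle, 50 mm above the table; x along the resting barrel, z up.
- gauge_rod (a joint): how far the white graduated rod (5 mm square, red tip) stands out of the barrel's end, along the barrel's +x: 0 in. It comes out by 17 to 36 mm, by the hidden pressure in the tank, and is fully out once the chuck is hard home on the stem; friction (0.45 N) then keeps it out.
- paint_jar: square glass jar with green cap, 46 by 46 by 78 mm; origin at the centre of its underside. A bystander.

How it is judged:
On the way, in this order (a step that is already met when the one before it is completed fails the run):
1. the dust cap is off the valve and left in the jam-jar lid, let go (horizontal distance between cap_mid and jar_lid below 0.036 m and height (world z) of cap_mid below 0.027 m and contact force between the fingers and dust_cap below 0.1 N), for 0.2 s.
2. the gauge sits upright on the valve, pressed with more than 10 N, its rod out by more than 14 mm, for 0.5 s (contact force between gauge and tank above 10 N and horizontal distance between gauge_chuck and valve_seat below 0.004 m and angle between gauge_chuck's own z axis and vertical below 0.12 rad and value of joint gauge_rod above 0.014 m), for 0.5 s.
At the end, for the whole second after the job is handed in: the gauge lies at rest in its cradle (head within 8 mm of its place, barrel along the cradle within 0.12 rad, not rolled over more than 0.3 rad) with its rod still more than 14 mm out, and the dust cap lies in the jam-jar lid (within 36 mm of its centre) (distance between gauge_grip and cradle_seat below 0.008 m and angle between the x axis of gauge_grip and the x axis of cradle_seat, either way round below 0.12 rad and angle between gauge_grip's own z axis and vertical below 0.3 rad and value of joint gauge_rod above 0.014 m and linear speed of gauge below 0.01 m/s and horizontal distance between cap_mid and jar_lid below 0.036 m and height (world z) of cap_mid below 0.027 m); the robot touches nothing.
It fails at once if the gauge pressed on the tank or its valve with more than 25 N (contact force between gauge and tank above 25 N).
It fails at once if the green-capped glass jar shoved by more than 20 mm (distance of paint_jar from where it was at the start of the episode above 0.02 m).
It also fails if it takes over 67 s, if anything falls off the work surface, if the arm or the gripper's body presses on something with over 40 N, if the wrist force passes 120 N, or if a joint passes its speed limit or range.

## Working session

There is one attempt and no reset: what is moved stays moved. The work goes in short steps, Python scripts to look and compute and a shell command to move; the robot and the scene stay as the last step left them, time stands still between calls to the robot, and variables do not carry over. Pictures are saved under pics/ and viewed, at most 10 in all, crops included, and the job is handed in when it is done.

```bash
mkdir -p pics; cat > h.py <<'E'
import numpy as np, cv2
from station import ctrl, get_image, camera_model
from scipy.spatial.transform import Rotation as Ro
def cam(n):
    m=camera_model(n); f=200/np.tan(np.radians(m["vertical_fov"])/2)
    return f,m["cx"],m["cy"],np.array(m["R"]),np.array(m["t"])
def atz(n,u,v,z):
    f,cx,cy,R,t=cam(n); d=R.T@np.array([(u-cx)/f,(v-cy)/f,1]); c=-R.T@t
    return c+d*(z-c[2])/d[2]
def pix(n,X):
    f,cx,cy,R,t=cam(n); p=R@np.array(X)+t; return [round(f*p[0]/p[2]+cx,1),round(f*p[1]/p[2]+cy,1)]
def tri(a,b):
    A=[];B=[]
    for n,u,v in (a,b):
        f,cx,cy,R,t=cam(n); x=(u-cx)/f;y=(v-cy)/f
        A+=[R[0]-x*R[2],R[1]-y*R[2]];B+=[x*t[2]-t[0],y*t[2]-t[1]]
    s=np.linalg.lstsq(np.array(A),np.array(B),rcond=None); return s[0]
def shot(n,name,box=None,k=1):
    im=get_image(n)[:,:,::-1].copy()
    if box: x,y,w,h=box; im=im[y:y+h,x:x+w]
    cv2.imwrite("pics/"+name+".png",cv2.resize(im,None,fx=k,fy=k,interpolation=cv2.INTER_CUBIC))
E
python3 - <<'E'
from h import *
shot("side","s0",None,1.25);shot("top","t0",None,1.25)
print({k:np.round(v,3) for k,v in ctrl.get_obs().items()},ctrl.grip_depth)
for n in("side","top"): f,cx,cy,R,t=cam(n);print(n,f,cx,cy,R.round(3).tolist(),(-R.T@t).round(3))
E
```

```text
{'t': np.float64(0.1), 'q': array([ 1.096,  0.053,  1.614, -0.   ,  1.476, -0.119]), 'dq': array([ 0.   ,  0.001, -0.003, -0.   ,  0.001, -0.   ]), 'effort': array([ 0.0000e+00, -3.9491e+01, -3.7136e+01, -0.0000e+00,  4.0000e-03,
        0.0000e+00]), 'tool_pos': array([0.217, 0.585, 0.23 ]), 'tool_rot': array([-5.560e-01, -3.091e+00,  3.000e-03]), 'contact_force': array([0.343, 0.179, 0.476]), 'wrist_torque': array([-0.007, -0.006, -0.013]), 'grip_force': np.float64(0.0), 'opening': np.float64(0.086)} 0.0187
side 434.26559216114254 309.7408192487663 196.0513466710786 [[-1.0, -0.008, -0.003], [-0.004, 0.675, -0.737], [0.008, -0.737, -0.675]] [0.521 0.996 0.907]
top 378.62728805447824 323.4105025913706 200.70134349934727 [[0.002, -1.0, 0.012], [-0.997, -0.003, -0.077], [0.077, -0.012, -0.997]] [0.429 0.125 1.007]
```

View pics/s0.png

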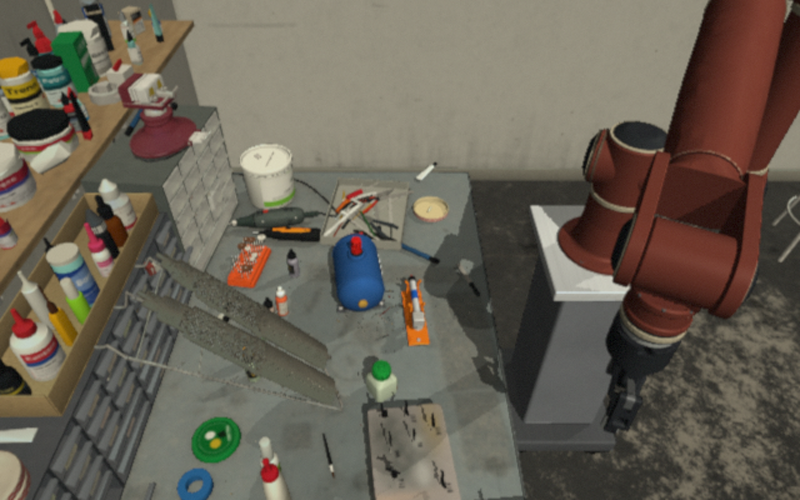

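View pics/t0.png

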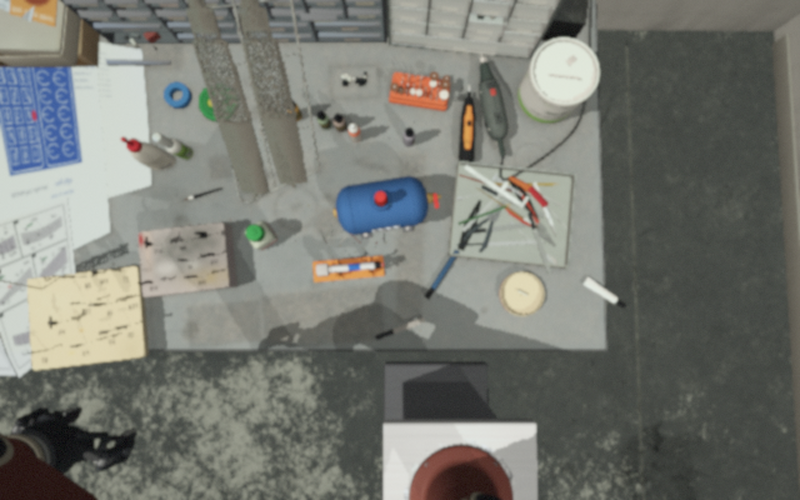

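The side view shows the cap at about (286,194), the cradle at (331,245), the lid at (345,167) and the jar at (305,304), all in native pixels. The top view shows the cap at (305,158), the cradle at (278,215), the lid at (418,234) and the jar at (206,187). Next I'll enlarge both.

```bash
python3 - <<'E'
from h import *
shot("side","s1",(250,145,130,150),4);shot("top","t1",(190,130,260,130),3)
E
```

```text
(no output)
```

View pics/s1.png

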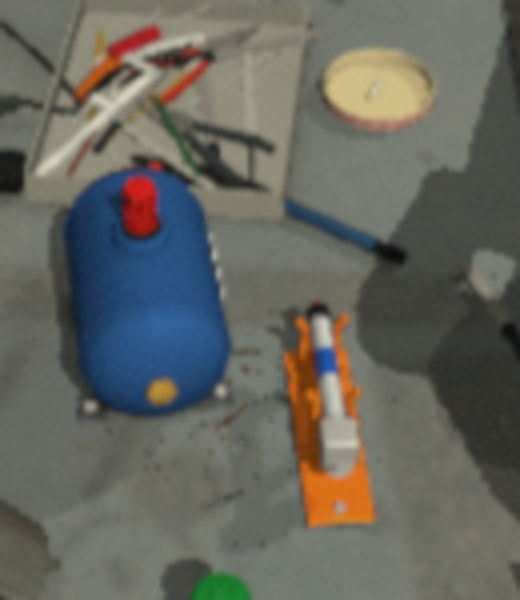

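View pics/t1.png

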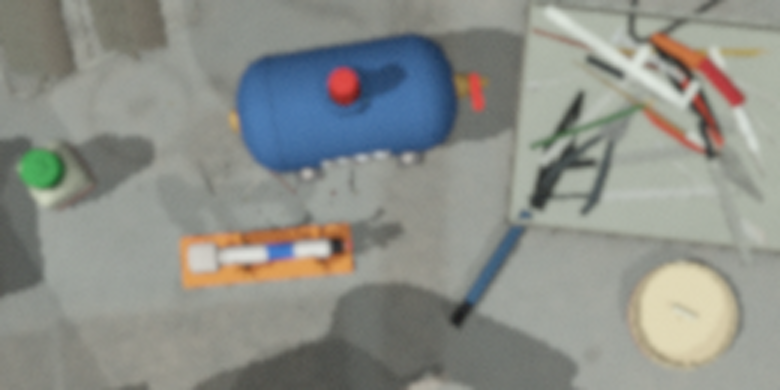

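```bash
python3 - <<'E'
from h import *
S=lambda U,V:("side",(U+.5)/4-.5+250,(V+.5)/4-.5+145)
T=lambda U,V:("top",(U+.5)/3-.5+190,(V+.5)/3-.5+130)
def both(n,s,t,z):
    print(n,tri(S(*s),T(*t)).round(4),'side',atz(*S(*s),z).round(4),'top',atz(*T(*t),z).round(4))
both("captop",(140,186),(344,83),.161)
both("head",(341,437),(203,257),.0615)
both("barrelend",(318,311),(339,246),.057)
both("lid",(379,84),(685,313),.013)
for u,v in((181,238),(351,224),(354,271),(186,289)): print("base",atz(*T(u,v),.005).round(4))
for u,v in((308,526),(374,520)): print("base s",atz(*S(u,v),.005).round(4))
print("jar",atz(*T(41,168),.078).round(3))
a=atz(*T(203,257),.0615);b=atz(*T(339,246),.057);print(np.degrees(np.arctan2(*(b-a)[[1,0]])),np.linalg.norm(b-a))
E
```

```text
captop [0.5942 0.1589 0.1571] side [0.5945 0.1631 0.161 ] top [0.5927 0.1588 0.161 ]
head [0.4654 0.2804 0.0525] side [0.4657 0.2879 0.0615] top [0.4653 0.2789 0.0615]
barrelend [0.4761 0.1665 0.0496] side [0.4773 0.1736 0.057 ] top [0.4749 0.1663 0.057 ]
lid [ 0.4185 -0.1357  0.008 ] side [ 0.4184 -0.1294  0.013 ] top [ 0.4191 -0.1345  0.013 ]
base [0.4841 0.3077 0.005 ]
base [0.4969 0.158  0.005 ]
base [0.4554 0.1552 0.005 ]
base [0.4393 0.3026 0.005 ]
base s [0.4857 0.3144 0.005 ]
base s [0.4432 0.3094 0.005 ]
jar [0.537 0.41  0.078]
-85.10997525642505 0.11313550515837513
```

```bash
cat >> h.py <<'E'
# tool shift (mm) & turn needed to get TCP to p with tool y along angle ya (deg), pointing down
def need(p,ya=5.0):
    o=ctrl.get_obs(); R=Ro.from_rotvec(o["tool_rot"]); a=np.radians(ya)
    y=np.array([np.cos(a),np.sin(a),0]); c=[]
    for s in(1,-1):
        G=Ro.from_matrix(np.c_[np.cross(s*y,[0,0,-1]),s*y,[0,0,-1]]); c.append((R.inv()*G).as_rotvec())
    d=np.array(p)-o["tool_pos"]
    print("t",o["t"],"pos",o["tool_pos"].round(4),"shift now",(R.inv().apply(d)*1000).round(1),"turn",[k.round(3) for k in c],"F",o["contact_force"].round(2),"open",round(float(o["opening"]),4),"grip",o["grip_force"].round(1))
    print("tool R",R.as_matrix().round(3).tolist(),"q",o["q"].round(2),"after-turn shift",[((R*Ro.from_rotvec(k)).inv().apply(d)*1000).round(1) for k in c])
E
python3 -c "
from h import *
need([.593,.159,.23])"
```

```text
Traceback (most recent call last):
  File "h.py", line 29, in need
    print("t",o["t"],"pos",o["tool_pos"].round(4),"shift now",(R.inv().apply(d)*1000).round(1),"turn",[k.round(3) for k in c],"F",o["contact_force"].round(2),"open",round(float(o["opening"]),4),"grip",o["grip_force"].round(1))
                                                                                                                                                                                                         ^^^^^^^^^^^^^^^^^^^^^
AttributeError: 'float' object has no attribute 'round'
```

```bash
sed -i 's/o\["grip_force"\].round(1)/round(float(o["grip_force"]),1)/' h.py
python3 -c "
from h import *
need([.593,.159,.23])"
```

```text
t 0.2 pos [0.2176 0.5855 0.2305] shift now [-500.5 -269.     0.8] turn [array([-1.000e-03,  1.000e-03,  1.128e+00]), array([-1.000e-03, -1.000e-03, -2.014e+00])] F [ 0.48 -0.84  0.58] open 0.0849 grip 0.0
tool R [[-0.937, 0.348, -0.001], [0.348, 0.937, -0.001], [0.0, -0.001, -1.0]] q [ 1.1   0.05  1.61 -0.    1.48 -0.12] after-turn shift [array([-457.6,  336.8,    0.5]), array([ 457.6, -336.8,    0.5])]
```

```bash
python3 -m crank '[[-15,-15,0,0,0,0.113,1],[-15,-15,0,0,0,0.113,1],[-15,-12,0,0,0,0.113,1],[-18,-10,0,0,0,0.113,1],[-20,-8,0,0,0,0.113,1],[-22,-4,0,0,0,0.113,1],[-25,0,0,0,0,0.113,1],[-25,0,0,0,0,0.113,1],[-25,10,0,0,0,0.113,1],[-25,10,0,0,0,0.111,1]]' 40
python3 -c "
from h import *
need([.593,.159,.2])"
```

```text
t: 1.03
tool_pos: [0.32, 0.3804, 0.2312]
tool_rot: [2.128, 2.311, 0.0]
contact_force: [0.8, -0.3, -0.2]
opening: 0.0857
grip_force: 0.0
t 1.0333 pos [0.32   0.3804 0.2312] shift now [-243.   253.9   31.2] turn [array([ 0.   , -0.   , -0.005]), array([-0.   , -0.   ,  3.136])] F [ 0.84 -0.28 -0.17] open 0.0857 grip 0.0
tool R [[-0.082, 0.997, 0.0], [0.997, 0.082, 0.0], [0.0, 0.0, -1.0]] q [ 0.72 -0.26  1.9  -0.    1.5   0.64] after-turn shift [array([-244.4,  252.6,   31.2]), array([ 244.4, -252.6,   31.2])]
```

```bash
python3 -m crank '[[-28,29,0,0,0,-0.005,1],[-28,29,4,0,0,0,1],[-28,29,4,0,0,0,1],[-28,29,4,0,0,0,1],[-28,29,4,0,0,0,1],[-28,29,4,0,0,0,1],[-28,29,4,0,0,0,1],[-28,29,4,0,0,0,1],[-20,21,3,0,0,0,1],[0,0,0,0,0,0,1]]'
python3 - <<'E'
from h import *
need([.593,.159,.132])
shot("side","s2",(235,130,130,110),4.5);shot("top","t2",(255,100,130,100),5)
E
```

```text
t: 1.87
tool_pos: [0.5967, 0.1577, 0.1989]
tool_rot: [2.122, 2.315, -0.002]
contact_force: [-0.4, 0.5, -0.1]
opening: 0.0854
grip_force: 0.0
t 1.8667 pos [0.5967 0.1577 0.1989] shift now [ 1.8 -3.5 66.9] turn [array([-0.001,  0.002, -0.   ]), array([3.000e-03, 1.000e-03, 3.141e+00])] F [-0.42  0.52 -0.1 ] open 0.0854 grip 0.0
tool R [[-0.087, 0.996, -0.0], [0.996, 0.087, -0.002], [-0.002, -0.001, -1.0]] q [ 0.14  0.06  1.66 -0.    1.42  0.05] after-turn shift [array([ 1.7, -3.6, 66.9]), array([-1.7,  3.6, 66.9])]
```

View pics/s2.png

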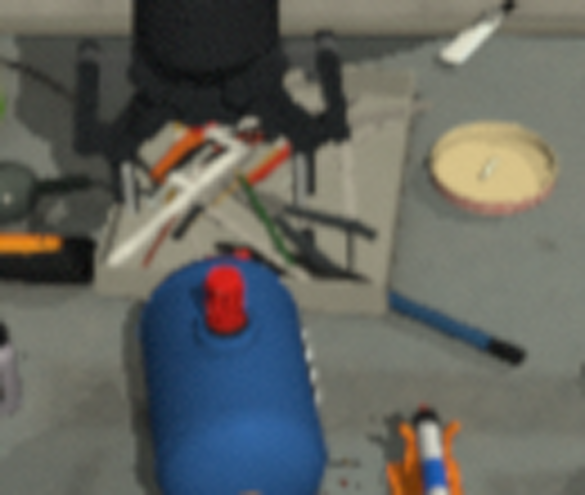

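```bash
python3 - <<'E'
from h import *
f=lambda U,V:((U+.5)/4.5-.5+235,(V+.5)/4.5-.5+130)
print("tips predicted",pix("side",[.5967,.1577,.212]),"seen",f(219,200))
print("captop seen",f(225,274),pix("side",[.593,.159,.161]), "rim seen",f(227,328),pix("side",[.593,.1695,.128]))
E
```

```text
tips predicted [np.float64(283.0), np.float64(174.5)] seen (283.27777777777777, 174.05555555555554)
captop seen (284.6111111111111, 190.5) [np.float64(285.3), np.float64(190.1)] rim seen (285.05555555555554, 202.5) [np.float64(285.6), np.float64(202.2)]
```

```bash
python3 -m crank '[[1.5,-3,10,0,0,0,1],[0,0,20,0,0,0,1],[0,0,18,0,0,0,1],[0,0,14,0,0,0,1],[0,0,4,0,0,0,1],[0,0,0,0,0,0,0.2],[0,0,0,0,0,0,-0.4],[0,0,0,0,0,0,-1],[0,0,0,0,0,0,-1],[0,0,0,0,0,0,-1]]' 30
python3 -c "
from h import *
need([.5937,.1592,.132])"
```

```text
t: 2.8
tool_pos: [0.5915, 0.1629, 0.1356]
tool_rot: [2.116, 2.32, 0.003]
contact_force: [0.5, -0.6, 1.8]
opening: 0.0253
grip_force: 1.9
t 2.8 pos [0.5915 0.1629 0.1356] shift now [-3.9  1.8  3.6] turn [array([ 0.002, -0.   ,  0.005]), array([ 0.   ,  0.004, -3.137])] F [ 0.47 -0.59  1.79] open 0.0253 grip 1.9
tool R [[-0.092, 0.996, 0.002], [0.996, 0.092, 0.0], [0.0, 0.002, -1.0]] q [ 0.15  0.1   1.73 -0.    1.31  0.06] after-turn shift [array([-3.9,  1.8,  3.6]), array([ 3.9, -1.8,  3.6])]
```

```bash
python3 -m crank '[[0,0,0,0,0,0,-0.2],[0,0,0,0,0,0,-0.2],[-3.5,1.5,0,0,0,0,-0.2],[0,0,0,0,0,0,-0.2],[0,0,0,0,0,0,-1],[0,0,0,0,0,0,-1],[0,0,0,0,0,0,-1],[0,0,0,0,0,0,-1],[0,0,0,0,0,0,-1],[0,0,0,0,0,0,-1]]' 30
python3 -c "
from h import *
need([.5937,.1592,.132])"
```

```text
t: 3.63
tool_pos: [0.5931, 0.1593, 0.1346]
tool_rot: [2.116, 2.32, 0.001]
contact_force: [4.3, -1.6, 0.7]
opening: 0.022
grip_force: 29.4
t 3.6333 pos [0.5931 0.1593 0.1346] shift now [-0.2  0.6  2.6] turn [array([0.001, 0.   , 0.005]), array([-1.000e-03,  2.000e-03, -3.137e+00])] F [ 4.33 -1.59  0.67] open 0.022 grip 29.4
tool R [[-0.092, 0.996, 0.001], [0.996, 0.092, -0.0], [-0.0, 0.001, -1.0]] q [ 0.14  0.1   1.73 -0.    1.31  0.05] after-turn shift [array([-0.2,  0.6,  2.6]), array([ 0.2, -0.6,  2.6])]
```

```bash
python3 -m crank '[[0,0,-5,0,0,0,-1],[0,0,-10,0,0,0,-1],[0,0,-10,0,0,0,-1],[0,0,-10,0,0,0,-1],[0,0,-15,0,0,0,-1],[0,0,-15,0,0,0,-1],[-15,-8,0,0,0,0,-1],[-25,-15,0,0,0,0,-1],[-25,-15,0,0,0,0,-1],[-25,-15,0,0,0,0,-1]]' 30
python3 -c "
from h import *
need([.419,-.1335,.15])"
```

```text
t: 4.47
tool_pos: [0.5464, 0.0637, 0.1989]
tool_rot: [-2.115, -2.321, 0.002]
contact_force: [0.7, 0.2, 1.1]
opening: 0.0222
grip_force: 30.3
t 4.4667 pos [0.5464 0.0637 0.1989] shift now [-184.6 -145.1   49.1] turn [array([-0.002,  0.   ,  0.006]), array([-0.000e+00, -3.000e-03, -3.136e+00])] F [0.72 0.16 1.13] open 0.0222 grip 30.3
tool R [[-0.093, 0.996, -0.002], [0.996, 0.093, -0.0], [-0.0, -0.002, -1.0]] q [-0.02 -0.1   1.82 -0.    1.43 -0.11] after-turn shift [array([-185.4, -144.1,   48.9]), array([185.4, 144.1,  48.9])]
```

```bash
python3 -m crank '[[-25,-18,0,0,0,0.006,-1],[-25,-20,0,0,0,0,-1],[-25,-20,0,0,0,0,-1],[-25,-20,5,0,0,0,-1],[-25,-20,10,0,0,0,-1],[-25,-20,10,0,0,0,-1],[-20,-16,10,0,0,0,-1],[-15,-10,14,0,0,0,-1],[0,0,0,0,0,0,-1],[0,0,0,0,0,0,-1]]' 30
python3 -c "
from h import *
need([.419,-.1335,.010])
shot('side','s3',(280,110,130,100),5)"
```

```text
t: 5.3
tool_pos: [0.4191, -0.1319, 0.1492]
tool_rot: [-2.125, -2.31, 0.0]
contact_force: [1.0, -0.2, -0.7]
opening: 0.0217
grip_force: 30.3
t 5.3 pos [ 0.4191 -0.1319  0.1492] shift now [-1.800e+00  1.000e-01  1.392e+02] turn [array([-0.002, -0.002, -0.004]), array([-3.000e-03,  3.000e-03,  3.138e+00])] F [ 0.99 -0.24 -0.72] open 0.0217 grip 30.3
tool R [[-0.083, 0.997, -0.002], [0.997, 0.083, 0.002], [0.002, -0.002, -1.0]] q [-0.47 -0.35  2.11  0.    1.38 -0.56] after-turn shift [array([ -1.6,  -0.2, 139.2]), array([  1.6,   0.2, 139.2])]
```

View pics/s3.png

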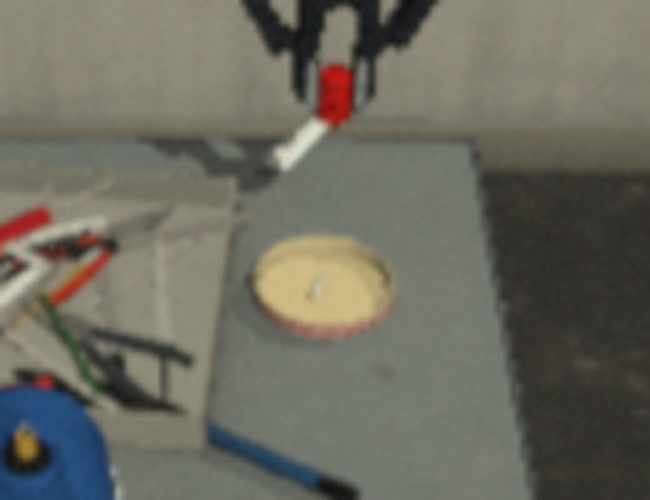

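The cap is held at crop (337,95). The lid rim is centred at about (323,285), and the bare stem and its pin show at (26,440).

```bash
python3 - <<'E'
from h import *
f=lambda U,V:((U+.5)/5-.5+280,(V+.5)/5-.5+110)
print(f(323,285),pix("side",[.419,-.1345,.013]),f(337,80),pix("side",[.4191,-.1319,.177]))
print("stemtop pin",f(25,428),pix("side",[.594,.159,.148]),pix("side",[.594,.159,.142]))
E
python3 -m crank '[[-1.5,0,14,0,0,0,-1],[0,0,20,0,0,0,-1],[0,0,20,0,0,0,-1],[0,0,20,0,0,0,-1],[0,0,20,0,0,0,-1],[0,0,16,0,0,0,-1],[0,0,12,0,0,0,-1],[0,0,8,0,0,0,-1],[0,0,0,0,0,0,-1],[0,0,0,0,0,0,-1]]' 30
python3 -c "
from h import *
need([.419,-.1335,.010])"
```

```text
(344.2, 166.6) [np.float64(344.1), np.float64(164.7)] (347.0, 125.6) [np.float64(346.9), np.float64(122.9)]
stemtop pin (284.6, 195.2) [np.float64(285.1), np.float64(193.8)] [np.float64(285.2), np.float64(195.5)]
t: 6.18
tool_pos: [0.4214, -0.1329, 0.0208]
tool_rot: [2.122, 2.316, 0.0]
contact_force: [-0.3, -0.4, 0.7]
opening: 0.0217
grip_force: 30.3
t 6.1833 pos [ 0.4214 -0.1329  0.0208] shift now [-0.3 -2.4 10.8] turn [array([ 0.,  0., -0.]), array([ 0.   , -0.   ,  3.141])] F [-0.32 -0.42  0.73] open 0.0217 grip 30.3
tool R [[-0.087, 0.996, 0.0], [0.996, 0.087, -0.0], [-0.0, 0.0, -1.0]] q [-0.47 -0.16  2.19  0.    1.11 -0.56] after-turn shift [array([-0.3, -2.4, 10.8]), array([ 0.3,  2.4, 10.8])]
```

```bash
python3 -m crank '[[0,-2.5,5,0,0,0,-1],[0,0,5,0,0,0,-1],[0,0,1,0,0,0,-1],[0,0,0,0,0,0,-1],[0,0,0,0,0,0,-0.3],[0,0,0,0,0,0,-0.25],[0,0,0,0,0,0,-0.25],[0,0,0,0,0,0,-0.25],[0,0,0,0,0,0,-0.25],[0,0,0,0,0,0,-0.25]]' 30
python3 -c "
from h import *
need([.419,-.1335,.010])"
```

```text
t: 7.02
tool_pos: [0.4183, -0.1336, 0.0094]
tool_rot: [2.124, 2.315, 0.0]
contact_force: [0.1, -0.3, -0.1]
opening: 0.0318
grip_force: 0.0
t 7.0167 pos [ 0.4183 -0.1336  0.0094] shift now [ 0.   0.7 -0.6] turn [array([ 0.   ,  0.   , -0.001]), array([ 0.  , -0.  ,  3.14])] F [ 0.07 -0.29 -0.11] open 0.0318 grip 0.0
tool R [[-0.086, 0.996, 0.0], [0.996, 0.086, -0.0], [-0.0, 0.0, -1.0]] q [-0.48 -0.14  2.2   0.    1.08 -0.56] after-turn shift [array([ 0. ,  0.7, -0.6]), array([-0. , -0.7, -0.6])]
```

```bash
python3 -m crank '[[0,0,-10,0,0,0,-0.25],[0,0,-15,0,0,0,-0.25],[0,0,-20,0,0,0,-0.25],[0,0,-25,0,0,0,0],[0,0,-30,0,0,0,1],[10,0,-20,0,0,0,1],[30,0,-10,0,0,0,1],[35,0,0,0,0,0,1],[35,0,0,0,0,0,1],[35,0,0,0,0,0,1]]' 30
python3 -c "
from h import *
need([.4655,.280,.1])"
```

```text
t: 7.85
tool_pos: [0.4058, 0.0121, 0.1407]
tool_rot: [2.124, 2.312, 0.002]
contact_force: [0.4, -0.1, 0.3]
opening: 0.0854
grip_force: 0.0
t 7.85 pos [0.4058 0.0121 0.1407] shift now [261.9  82.   40.8] turn [array([ 0.002,  0.   , -0.003]), array([ 1.000e-03, -4.000e-03,  3.139e+00])] F [ 0.45 -0.13  0.34] open 0.0854 grip 0.0
tool R [[-0.085, 0.996, 0.002], [0.996, 0.085, -0.0], [-0.0, 0.002, -1.0]] q [-0.15 -0.45  2.2   0.    1.39 -0.24] after-turn shift [array([261.7,  82.8,  40.7]), array([-261.7,  -82.8,   40.7])]
```

```bash
python3 -m crank '[[32,10,0,0,0,0,1],[32,10,0,0,0,0,1],[32,10,0,0,0,0,1],[32,10,0,0,0,0,1],[32,10,0,0,0,0,1],[32,10,5,0,0,0,1],[32,10,10,0,0,0,1],[25,8,10,0,0,0,1],[10,3,10,0,0,0,1],[0,0,0,0,0,0,1]]' 30
python3 - <<'E'
from h import *
need([.4655,.280,.1])
shot("side","s4",(285,155,110,100),5);shot("top","t4",(230,170,120,80),5)
E
```

```text
t: 8.68
tool_pos: [0.4632, 0.2775, 0.1029]
tool_rot: [-2.119, -2.317, 0.004]
contact_force: [-0.6, 0.3, -0.5]
opening: 0.0856
grip_force: 0.0
t 8.6833 pos [0.4632 0.2775 0.1029] shift now [2.3 2.5 2.9] turn [array([-0.003,  0.001,  0.002]), array([-1.00e-03, -5.00e-03, -3.14e+00])] F [-0.64  0.35 -0.54] open 0.0856 grip 0.0
tool R [[-0.089, 0.996, -0.003], [0.996, 0.089, -0.001], [-0.001, -0.003, -1.0]] q [ 0.4  -0.03  1.92  0.    1.26  0.31] after-turn shift [array([2.3, 2.5, 2.9]), array([-2.3, -2.5,  2.9])]
```

View pics/s4.png

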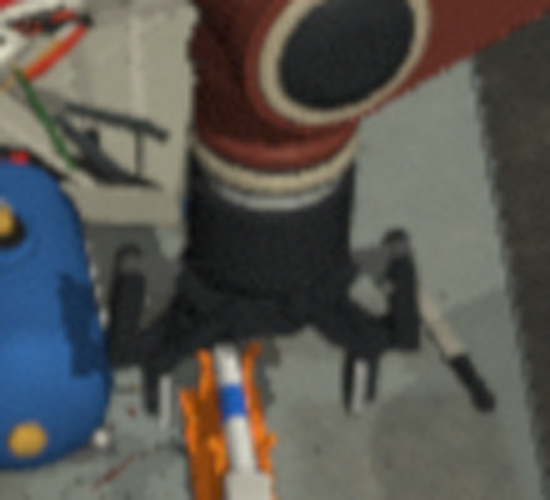

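```bash
python3 - <<'E'
from h import *
shot("side","s5",(250,130,150,160),3.6)
E
python3 - <<'E'
from h import *
f=lambda U,V:((U+.5)/5-.5+285,(V+.5)/5-.5+155)
print("tips",f(256,409),pix("side",[.4632,.2775,.116]))
S=lambda U,V:((U+.5)/4-.5+250,(V+.5)/4-.5+145)
print("head seen",S(341,437),"back edge",S(340,420),"front edge",S(341,457),"pred",pix("side",[.4655,.279,.0615]),pix("side",[.4655,.267,.0615]),pix("side",[.4655,.291,.0615]))
print("barrel end top",S(318,311),pix("side",[.4765,.166,.057]))
E
```

```text
tips (335.8, 236.4) [np.float64(336.6), np.float64(236.2)]
head seen (334.875, 253.875) back edge (334.625, 249.625) front edge (334.875, 258.875) pred [np.float64(334.9), np.float64(251.1)] [np.float64(334.7), np.float64(247.5)] [np.float64(335.0), np.float64(254.8)]
barrel end top (329.125, 222.375) [np.float64(329.3), np.float64(220.4)]
```

View pics/t4.png

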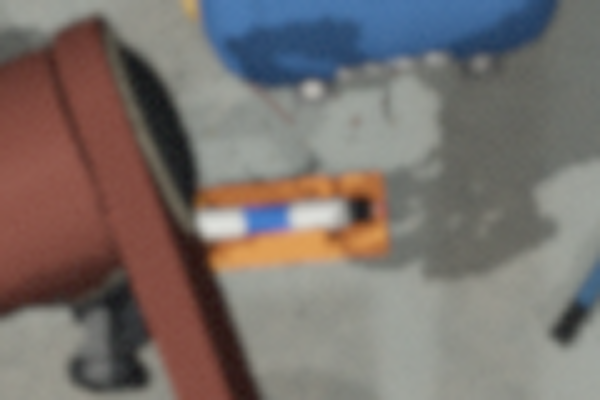

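```bash
python3 -m crank '[[2,2.5,10,0,0,0,1],[0,0,14,0,0,0,1],[0,0,14,0,0,0,1],[0,0,14,0,0,0,1],[0,0,12,0,0,0,1],[0,0,8,0,0,0,1],[0,0,0,0,0,0,1],[0,0,0,0,0,0,1],[0,0,0,0,0,0,0.5],[0,0,0,0,0,0,0]]' 30
python3 - <<'E'
from h import *
need([.4655,.280,.031])
E
```

```text
t: 9.67
tool_pos: [0.4674, 0.2785, 0.0334]
tool_rot: [2.123, 2.314, 0.003]
contact_force: [0.1, -1.2, 0.1]
opening: 0.0638
grip_force: 0.0
t 9.6667 pos [0.4674 0.2785 0.0334] shift now [ 1.7 -1.8  2.4] turn [array([ 0.002, -0.001, -0.001]), array([-1.00e-03, -3.00e-03,  3.14e+00])] F [ 0.12 -1.21  0.13] open 0.0638 grip 0.0
tool R [[-0.086, 0.996, 0.002], [0.996, 0.086, 0.001], [0.001, 0.002, -1.0]] q [ 0.4   0.07  1.95 -0.    1.12  0.31] after-turn shift [array([ 1.7, -1.8,  2.4]), array([-1.7,  1.8,  2.4])]
```

```bash
python3 -m crank '[[2,-1.5,2,0,0,0,0],[0,0,0,0,0,0,0],[0,0,0,0,0,0,-0.2],[0,0,0,0,0,0,-0.3],[0,0,0,0,0,0,-0.4],[0,0,0,0,0,0,-1],[0,0,0,0,0,0,-1],[0,0,0,0,0,0,-1],[0,0,0,0,0,0,-1],[0,0,0,0,0,0,-1]]' 60
python3 - <<'E'
from h import *
need([.4655,.280,.031])
E
```

```text
t: 10.5
tool_pos: [0.4651, 0.2801, 0.0305]
tool_rot: [2.124, 2.315, 0.001]
contact_force: [-0.4, 0.4, 2.1]
opening: 0.0231
grip_force: 60.5
t 10.5 pos [0.4651 0.2801 0.0305] shift now [-0.1  0.4 -0.5] turn [array([ 0.   , -0.   , -0.001]), array([-0.00e+00, -1.00e-03,  3.14e+00])] F [-0.4   0.37  2.07] open 0.0231 grip 60.5
tool R [[-0.086, 0.996, 0.0], [0.996, 0.086, 0.0], [0.0, 0.0, -1.0]] q [0.4  0.07 1.95 0.   1.12 0.32] after-turn shift [array([-0.1,  0.4, -0.5]), array([ 0.1, -0.4, -0.5])]
```

```bash
python3 -m crank '[[0,0,-5,0,0,0,-1],[0,0,-10,0,0,0,-1],[0,0,-15,0,0,0,-1],[0,0,-20,0,0,0,-1],[0,0,-25,0,0,0,-1],[0,0,-25,0,0,0,-1],[0,0,-25,0,0,0,-1],[0,0,-25,0,0,0,-1],[0,0,-15,0,0,0,-1],[0,0,0,0,0,0,-1]]' 60
python3 - <<'E'
from h import *
need([.594,.1592,.195])
shot("side","s6",(270,120,110,110),5)
E
```

```text
t: 11.33
tool_pos: [0.4669, 0.2809, 0.2007]
tool_rot: [2.122, 2.313, 0.012]
contact_force: [0.4, 1.0, -0.5]
opening: 0.0231
grip_force: 60.3
t 11.3333 pos [0.4669 0.2809 0.2007] shift now [-132.2  116.1    6.3] turn [array([ 0.008, -0.003, -0.001]), array([-0.004, -0.012,  3.14 ])] F [ 0.43  1.04 -0.47] open 0.0231 grip 60.3
tool R [[-0.086, 0.996, 0.008], [0.996, 0.086, 0.003], [0.003, 0.008, -1.0]] q [ 0.41 -0.12  1.84  0.    1.42  0.32] after-turn shift [array([-132.4,  116. ,    5.7]), array([ 132.4, -116. ,    5.7])]
```

View pics/s6.png

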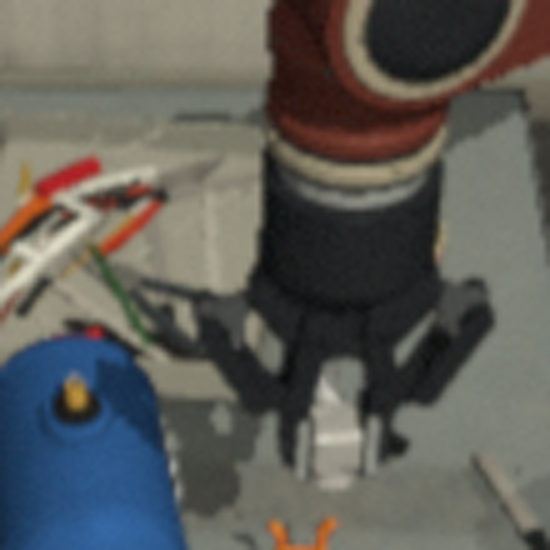

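```bash
python3 - <<'E'
from h import *
g=lambda X:[round((a-b+.5)*5-.5,0) for a,b in zip(pix("side",X),(270,120))]
y,z=.2809,.2194
for d in(-.005,0,.005): print(d,"fronttop",g([.467,y+d+.012,z+.0115]),"frontbot",g([.467,y+d+.012,z-.0115]),"chuckbot",g([.467,y+d+.0115,z-.023]))
print("tipsL/R inner",g([.467-.0115,y+.011,z-.0187]),g([.467+.0115,y+.011,z-.0187]))
f=lambda U,V:((U+.5)/5-.5+270,(V+.5)/5-.5+120)
print("pin",g([.594,.159,.153]),"stem top",g([.594,.159,.147]),g([.594,.159,.140]),"grommet",g([.594,.159,.128]),g([.594,.173,.128]))
E
```

```text
-0.005 fronttop [np.float64(338.0), np.float64(428.0)] frontbot [np.float64(335.0), np.float64(464.0)] chuckbot [np.float64(334.0), np.float64(481.0)]
0 fronttop [np.float64(338.0), np.float64(435.0)] frontbot [np.float64(335.0), np.float64(472.0)] chuckbot [np.float64(334.0), np.float64(489.0)]
0.005 fronttop [np.float64(338.0), np.float64(444.0)] frontbot [np.float64(336.0), np.float64(480.0)] chuckbot [np.float64(335.0), np.float64(496.0)]
tipsL/R inner [np.float64(360.0), np.float64(482.0)] [np.float64(310.0), np.float64(482.0)]
pin [np.float64(77.0), np.float64(364.0)] stem top [np.float64(78.0), np.float64(372.0)] [np.float64(78.0), np.float64(382.0)] grommet [np.float64(79.0), np.float64(399.0)] [np.float64(78.0), np.float64(418.0)]
```

```bash
python3 -m crank '[[-20,16,0,0,0,0,-1],[-25,22,0,0,0,0,-1],[-25,22,0,0,0,0,-1],[-25,22,0,0,0,0,-1],[-20,19,0,0,0,0,-1],[-12,12,0,0,0,0,-1],[-4,4,0,0,0,0,-1],[0,0,0,0,0,0,-1],[0,0,0,0,0,0,-1],[0,0,0,0,0,0,-1]]' 60
python3 - <<'E'
from h import *
need([.5945,.160,.170])
shot("side","s7",(235,140,100,100),6)
E
```

```text
t: 12.22
tool_pos: [0.5916, 0.1606, 0.1948]
tool_rot: [-2.122, -2.315, 0.001]
contact_force: [0.1, -0.3, -1.5]
opening: 0.0233
grip_force: 60.3
t 12.2167 pos [0.5916 0.1606 0.1948] shift now [-0.9  2.9 24.8] turn [array([-0.001, -0.   ,  0.   ]), array([ 1.000e-03, -2.000e-03, -3.141e+00])] F [ 0.13 -0.34 -1.46] open 0.0233 grip 60.3
tool R [[-0.087, 0.996, -0.001], [0.996, 0.087, 0.0], [0.0, -0.001, -1.0]] q [0.14 0.05 1.68 0.   1.42 0.06] after-turn shift [array([-0.9,  2.8, 24.8]), array([ 0.9, -2.8, 24.8])]
```

```bash
python3 -m crank '[[-0.5,2.8,5,0,0,0,-1],[0,0,8,0,0,0,-1],[0,0,8,0,0,0,-1],[0,0,5,0,0,0,-1],[0,0,2,0,0,0,-1],[0,0,0,0,0,0,-1],[0,0,0,0,0,0,-1],[0,0,0,0,0,0,-1],[0,0,0,0,0,0,-1],[0,0,0,0,0,0,-1]]' 60
python3 - <<'E'
from h import *
need([.5945,.160,.165])
shot("side","s8",(245,150,80,70),8)
E
```

```text
t: 13.1
tool_pos: [0.5959, 0.1593, 0.1678]
tool_rot: [2.124, 2.314, 0.001]
contact_force: [-0.7, -0.1, -2.1]
opening: 0.0231
grip_force: 60.3
t 13.1 pos [0.5959 0.1593 0.1678] shift now [ 0.9 -1.3  2.8] turn [array([ 0.001, -0.   , -0.001]), array([-0.00e+00, -1.00e-03,  3.14e+00])] F [-0.66 -0.06 -2.08] open 0.0231 grip 60.3
tool R [[-0.086, 0.996, 0.001], [0.996, 0.086, 0.0], [0.0, 0.001, -1.0]] q [0.14 0.08 1.69 0.   1.37 0.05] after-turn shift [array([ 0.9, -1.3,  2.8]), array([-0.9,  1.3,  2.8])]
```

View pics/s8.png

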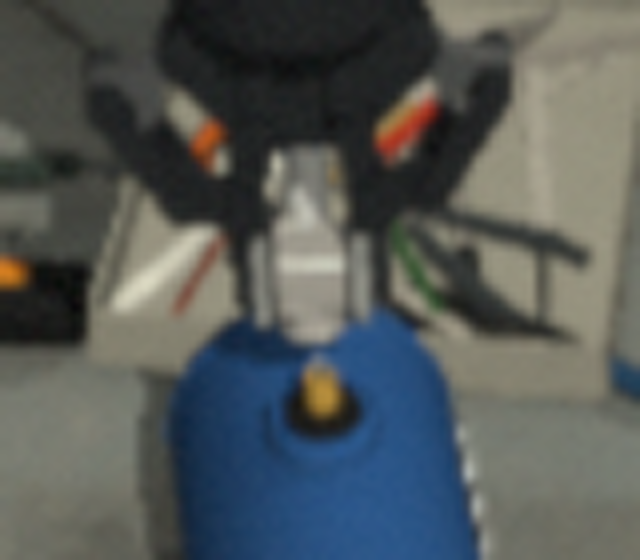

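```bash
python3 - <<'E'
from h import *
g=lambda X:[round(float((a-b+.5)*8-.5),0) for a,b in zip(pix("side",X),(245,150))]
for x in(.593,.5945,.596): print(x,"chuckfront",g([x,.1593+.0115,.1643]),"headfront mid",g([x,.1593+.012,.187]),"pin",g([x,.160,.153]),"stemtop",g([x,.160,.145]),"grommet",g([x,.160,.128]),"grom bot",g([x,.174,.128]))
E
```

```text
0.593 chuckfront [324.0, 341.0] headfront mid [320.0, 288.0] pin [327.0, 344.0] stemtop [328.0, 363.0] grommet [330.0, 401.0] grom bot [328.0, 430.0]
0.5945 chuckfront [319.0, 341.0] headfront mid [316.0, 288.0] pin [322.0, 344.0] stemtop [324.0, 363.0] grommet [325.0, 401.0] grom bot [323.0, 430.0]
0.596 chuckfront [314.0, 341.0] headfront mid [311.0, 288.0] pin [317.0, 344.0] stemtop [319.0, 363.0] grommet [320.0, 401.0] grom bot [319.0, 430.0]
```

```bash
python3 -m crank '[[1.8,-1.8,1,0,0,0,-1],[0,0,1,0,0,0,-1],[0,0,1,0,0,0,-1],[0,0,0,0,0,0,-1],[0,0,0,0,0,0,-1],[0,0,0,0,0,0,-1],[0,0,0,0,0,0,-1],[0,0,0,0,0,0,-1],[0,0,0,0,0,0,-1],[0,0,0,0,0,0,-1]]' 60
python3 - <<'E'
from h import *
need([.5941,.161,.155])
for i in range(4):
    get_image("top"); o=ctrl.get_obs(); print(o["tool_pos"].round(4),o["contact_force"].round(2))
shot("side","s9",(245,150,80,70),8)
a=cv2.imread("pics/s8.png").astype(int);b=cv2.imread("pics/s9.png").astype(int)
# head column extent: bright grey pixels in row band at head
for im in(a,b):
    for r in((270,300),(310,330)):
        p=im[r[0]:r[1],230:390].mean(2).mean(0); print([int(v) for v in p[::8]])
E
```

```text
t: 13.98
tool_pos: [0.5937, 0.1609, 0.1644]
tool_rot: [2.124, 2.315, 0.0]
contact_force: [0.1, -0.1, -1.1]
opening: 0.0231
grip_force: 60.3
t 13.9833 pos [0.5937 0.1609 0.1644] shift now [0.  0.4 9.4] turn [array([ 0.   , -0.   , -0.001]), array([-0.  , -0.  ,  3.14])] F [ 0.12 -0.1  -1.09] open 0.0231 grip 60.3
tool R [[-0.086, 0.996, 0.0], [0.996, 0.086, 0.0], [0.0, 0.0, -1.0]] q [0.14 0.08 1.7  0.   1.36 0.06] after-turn shift [array([0. , 0.4, 9.4]), array([-0. , -0.4,  9.4])]
[0.5937 0.1609 0.1644] [ 1.24 -0.14 -2.06]
[0.5936 0.1609 0.1643] [-0.35 -0.43 -0.75]
[0.5936 0.1609 0.1643] [-0.23  1.25 -0.62]
[0.5936 0.1609 0.1643] [-0.13  0.57 -0.74]
[120, 66, 52, 98, 122, 105, 123, 149, 151, 151, 151, 151, 151, 149, 130, 106, 132, 122, 68, 44]
[90, 71, 55, 77, 113, 94, 82, 111, 129, 145, 150, 150, 145, 135, 110, 85, 99, 106, 89, 79]
[136, 112, 62, 55, 104, 120, 107, 142, 167, 169, 167, 164, 162, 161, 160, 132, 104, 126, 107, 64]
[92, 75, 50, 51, 96, 124, 104, 106, 130, 135, 134, 134, 136, 137, 138, 122, 101, 131, 127, 89]
```

```bash
python3 -m crank '[[0,0.3,2,0,0,0,-1],[0,0,2,0,0,0,-1],[0,0,2,0,0,0,-1],[0,0,1.5,0,0,0,-1],[0,0,1.5,0,0,0,-1],[0,0,1,0,0,0,-1],[0,0,1,0,0,0,-1],[0,0,0,0,0,0,-1],[0,0,0,0,0,0,-1],[0,0,0,0,0,0,-1]]' 60
python3 -m crank '[[0,0,1,0,0,0,-1],[0,0,1,0,0,0,-1],[0,0,0.5,0,0,0,-1],[0,0,0.5,0,0,0,-1],[0,0,0,0,0,0,-1],[0,0,0,0,0,0,-1],[0,0,0,0,0,0,-1],[0,0,0,0,0,0,-1],[0,0,0,0,0,0,-1],[0,0,0,0,0,0,-1]]' 60
python3 -c "
from h import *
need([.5941,.161,.140])"
```

```text
t: 15.07
tool_pos: [0.594, 0.1609, 0.1534]
tool_rot: [2.124, 2.315, 0.0]
contact_force: [-0.2, 0.4, -1.1]
opening: 0.0232
grip_force: 60.3
t: 15.9
tool_pos: [0.5939, 0.161, 0.1503]
tool_rot: [2.124, 2.315, 0.0]
contact_force: [-0.5, 0.8, -0.9]
opening: 0.0234
grip_force: 60.3
t 15.9 pos [0.5939 0.161  0.1503] shift now [ 0.   0.2 10.3] turn [array([ 0.   ,  0.   , -0.001]), array([ 0.  , -0.  ,  3.14])] F [-0.51  0.81 -0.92] open 0.0234 grip 60.3
tool R [[-0.086, 0.996, 0.0], [0.996, 0.086, -0.0], [-0.0, 0.0, -1.0]] q [ 0.14  0.09  1.71 -0.    1.34  0.06] after-turn shift [array([ 0. ,  0.2, 10.3]), array([-0. , -0.2, 10.3])]
```

```bash
python3 -m crank '[[0,0,0.5,0,0,0,-1],[0,0,0.5,0,0,0,-1],[0,0,0.5,0,0,0,-1],[0,0,0.5,0,0,0,-1],[0,0,0.5,0,0,0,-1],[0,0,0.5,0,0,0,-1],[0,0,0,0,0,0,-1],[0,0,0,0,0,0,-1],[0,0,0,0,0,0,-1],[0,0,0,0,0,0,-1]]' 60
```

```text
t: 16.73
tool_pos: [0.594, 0.1609, 0.1474]
tool_rot: [2.124, 2.315, 0.0]
contact_force: [0.4, 0.5, -1.7]
opening: 0.0232
grip_force: 60.3
```

```bash
python3 -m crank '[[0,0,0.5,0,0,0,-1],[0,0,0.5,0,0,0,-1],[0,0,0.5,0,0,0,-1],[0,0,0.5,0,0,0,-1],[0,0,0.5,0,0,0,-1],[0,0,0,0,0,0,-1],[0,0,0,0,0,0,-1],[0,0,0,0,0,0,-1],[0,0,0,0,0,0,-1],[0,0,0,0,0,0,-1]]' 60
```

```text
t: 17.57
tool_pos: [0.594, 0.1609, 0.1449]
tool_rot: [2.124, 2.315, 0.0]
contact_force: [-0.1, -0.3, -1.4]
opening: 0.023
grip_force: 60.3
```

```bash
python3 -m crank '[[0,0,0.5,0,0,0,-1],[0,0,0.5,0,0,0,-1],[0,0,0.5,0,0,0,-1],[0,0,0.5,0,0,0,-1],[0,0,0,0,0,0,-1],[0,0,0,0,0,0,-1],[0,0,0,0,0,0,-1],[0,0,0,0,0,0,-1],[0,0,0,0,0,0,-1],[0,0,0,0,0,0,-1]]' 60
```

```text
t: 18.4
tool_pos: [0.5939, 0.1609, 0.1428]
tool_rot: [2.124, 2.315, -0.0]
contact_force: [-0.2, -0.4, -1.2]
opening: 0.0232
grip_force: 60.3
```

```bash
python3 -m crank '[[0,0,0.5,0,0,0,-1],[0,0,0.5,0,0,0,-1],[0,0,0.5,0,0,0,-1],[0,0,0,0,0,0,-1],[0,0,0,0,0,0,-1],[0,0,0,0,0,0,-1],[0,0,0,0,0,0,-1],[0,0,0,0,0,0,-1],[0,0,0,0,0,0,-1],[0,0,0,0,0,0,-1]]' 60
```

```text
t: 19.23
tool_pos: [0.5939, 0.1609, 0.1413]
tool_rot: [-2.124, -2.315, -0.0]
contact_force: [-0.3, -0.6, -1.9]
opening: 0.0231
grip_force: 60.3
```

```bash
python3 -m crank '[[0,0,0.5,0,0,0,-1],[0,0,0.5,0,0,0,-1],[0,0,0.5,0,0,0,-1],[0,0,0.5,0,0,0,-1],[0,0,0,0,0,0,-1],[0,0,0,0,0,0,-1],[0,0,0,0,0,0,-1],[0,0,0,0,0,0,-1],[0,0,0,0,0,0,-1],[0,0,0,0,0,0,-1]]' 60
```

```text
t: 20.07
tool_pos: [0.5941, 0.161, 0.1395]
tool_rot: [2.124, 2.315, 0.001]
contact_force: [-0.2, 0.2, 2.2]
opening: 0.0234
grip_force: 60.5
```

```bash
python3 -m crank '[[0,0,0.5,0,0,0,-1],[0,0,0.5,0,0,0,-1],[0,0,0.5,0,0,0,-1],[0,0,0,0,0,0,-1],[0,0,0,0,0,0,-1],[0,0,0,0,0,0,-1],[0,0,0,0,0,0,-1],[0,0,0,0,0,0,-1],[0,0,0,0,0,0,-1],[0,0,0,0,0,0,-1]]' 60
```

```text
t: 20.9
tool_pos: [0.594, 0.1609, 0.1379]
tool_rot: [2.124, 2.315, 0.0]
contact_force: [-0.0, 0.6, 2.6]
opening: 0.0231
grip_force: 60.6
```

```bash
python3 -m crank '[[0,0,0.5,0,0,0,-1],[0,0,0.5,0,0,0,-1],[0,0,0.5,0,0,0,-1],[0,0,0,0,0,0,-1],[0,0,0,0,0,0,-1],[0,0,0,0,0,0,-1],[0,0,0,0,0,0,-1],[0,0,0,0,0,0,-1],[0,0,0,0,0,0,-1],[0,0,0,0,0,0,-1]]' 60
```

```text
t: 21.73
tool_pos: [0.594, 0.161, 0.1364]
tool_rot: [2.124, 2.315, 0.0]
contact_force: [-0.1, -0.4, 4.0]
opening: 0.023
grip_force: 60.7
```

```bash
python3 -m crank '[[0,0,0.4,0,0,0,-1],[0,0,0.4,0,0,0,-1],[0,0,0,0,0,0,-1],[0,0,0,0,0,0,-1],[0,0,0,0,0,0,-1],[0,0,0,0,0,0,-1],[0,0,0,0,0,0,-1],[0,0,0,0,0,0,-1],[0,0,0,0,0,0,-1],[0,0,0,0,0,0,-1]]' 60
```

```text
t: 22.57
tool_pos: [0.5939, 0.161, 0.1355]
tool_rot: [2.124, 2.315, 0.0]
contact_force: [0.4, -0.5, 2.7]
opening: 0.0227
grip_force: 60.7
```

```bash
python3 -m crank '[[0,0,0.3,0,0,0,-1],[0,0,0.3,0,0,0,-1],[0,0,0,0,0,0,-1],[0,0,0,0,0,0,-1],[0,0,0,0,0,0,-1],[0,0,0,0,0,0,-1],[0,0,0,0,0,0,-1],[0,0,0,0,0,0,-1],[0,0,0,0,0,0,-1],[0,0,0,0,0,0,-1]]' 60
```

```text
t: 23.4
tool_pos: [0.5939, 0.1609, 0.1349]
tool_rot: [2.124, 2.315, 0.0]
contact_force: [0.8, 0.6, 4.0]
opening: 0.023
grip_force: 60.8
```

```bash
python3 -m crank '[[0,0,0.3,0,0,0,-1],[0,0,0.2,0,0,0,-1],[0,0,0,0,0,0,-1],[0,0,0,0,0,0,-1],[0,0,0,0,0,0,-1],[0,0,0,0,0,0,-1],[0,0,0,0,0,0,-1],[0,0,0,0,0,0,-1],[0,0,0,0,0,0,-1],[0,0,0,0,0,0,-1]]' 60
```

```text
t: 24.23
tool_pos: [0.594, 0.161, 0.1347]
tool_rot: [2.124, 2.315, 0.0]
contact_force: [-0.1, -0.4, 5.5]
opening: 0.0233
grip_force: 61.0
```

```bash
python3 -m crank '[[0,0,0.3,0,0,0,-1],[0,0,0.2,0,0,0,-1],[0,0,0,0,0,0,-1],[0,0,0,0,0,0,-1],[0,0,0,0,0,0,-1],[0,0,0,0,0,0,-1],[0,0,0,0,0,0,-1],[0,0,0,0,0,0,-1],[0,0,0,0,0,0,-1],[0,0,0,0,0,0,-1]]' 60
```

```text
t: 25.07
tool_pos: [0.594, 0.1609, 0.1346]
tool_rot: [2.124, 2.315, 0.0]
contact_force: [-0.7, -0.1, 6.2]
opening: 0.0231
grip_force: 61.2
```

```bash
python3 -m crank '[[0,0,0.3,0,0,0,-1],[0,0,0.3,0,0,0,-1],[0,0,0.2,0,0,0,-1],[0,0,0,0,0,0,-1],[0,0,0,0,0,0,-1],[0,0,0,0,0,0,-1],[0,0,0,0,0,0,-1],[0,0,0,0,0,0,-1],[0,0,0,0,0,0,-1],[0,0,0,0,0,0,-1]]' 60
python3 -c "
from h import *
print([(get_image('top') is None, ctrl.get_obs()['contact_force'][2].round(2))[1] for i in range(5)])"
```

```text
t: 25.9
tool_pos: [0.5941, 0.161, 0.1346]
tool_rot: [2.124, 2.315, 0.0]
contact_force: [-2.9, 0.1, 9.6]
opening: 0.0231
grip_force: 61.6
[np.float64(9.37), np.float64(9.24), np.float64(9.49), np.float64(9.23), np.float64(8.93)]
```

```bash
python3 -m crank '[[0,0,0.3,0,0,0,-1],[0,0,0.3,0,0,0,-1],[0,0,0.3,0,0,0,-1],[0,0,0.3,0,0,0,-1],[0,0,0,0,0,0,-1],[0,0,0,0,0,0,-1],[0,0,0,0,0,0,-1],[0,0,0,0,0,0,-1],[0,0,0,0,0,0,-1],[0,0,0,0,0,0,-1]]' 60
python3 -c "
from h import *
print([(get_image('top') is None, ctrl.get_obs()['contact_force'].round(2))[1] for i in range(5)])"
```

```text
t: 26.98
tool_pos: [0.5942, 0.161, 0.1345]
tool_rot: [2.123, 2.315, 0.0]
contact_force: [-5.1, -0.7, 14.1]
opening: 0.0228
grip_force: 62.2
[array([-4.91, -1.05, 14.46]), array([-5.37, -1.03, 14.17]), array([-6.05, -1.02, 13.33]), array([-5.45, -0.73, 14.17]), array([-5.55, -1.2 , 14.  ])]
```

```bash
for i in 1 2; do python3 -m crank '[[0,0,0,0,0,0,-1],[0,0,0,0,0,0,-1],[0,0,0,0,0,0,-1],[0,0,0,0,0,0,-1],[0,0,0,0,0,0,-1],[0,0,0,0,0,0,-1],[0,0,0,0,0,0,-1],[0,0,0,0,0,0,-1],[0,0,0,0,0,0,-1],[0,0,0,0,0,0,-1]]' 60; done
python3 - <<'E'
from h import *
# red tip search along the barrel: grip ~ (.594,.161,.154), x dir
im=get_image("top").astype(int); d=np.array([.087,-.996,0])
for s in range(90,165,4):
    u,v=pix("top",np.array([.594,.161,.154])+d*s/1000); print(s,[int(u),int(v)],im[int(round(v))-1:int(round(v))+2,int(round(u))].mean(0).astype(int))
E
```

```text
t: 28.07
tool_pos: [0.5941, 0.161, 0.1345]
tool_rot: [2.123, 2.315, 0.0]
contact_force: [-5.2, -1.1, 13.6]
opening: 0.023
grip_force: 62.2
t: 28.9
tool_pos: [0.5941, 0.161, 0.1345]
tool_rot: [2.123, 2.315, 0.0]
contact_force: [-5.5, -1.0, 14.2]
opening: 0.023
grip_force: 62.2
90 [342, 154] [161 161 156]
94 [344, 154] [163 163 159]
98 [346, 153] [163 163 159]
102 [348, 153] [161 160 156]
106 [349, 153] [106 104 101]
110 [351, 153] [33 34 33]
114 [353, 153] [33 33 33]
118 [355, 153] [93 91 85]
122 [356, 153] [142 139 132]
126 [358, 152] [147 145 138]
130 [360, 152] [144 140 133]
134 [362, 152] [142 138 131]
138 [363, 152] [152 149 141]
142 [365, 152] [165 156 148]
146 [367, 152] [168 156 147]
150 [368, 152] [172 178 166]
154 [370, 151] [173 180 167]
158 [372, 151] [173 180 167]
162 [374, 151] [172 179 167]
```

```bash
python3 -m crank '[[0,0,-1,0,0,0,-1],[0,0,-1.5,0,0,0,-1],[0,0,-3,0,0,0,-1],[0,0,-4,0,0,0,-1],[0,0,-5,0,0,0,-1],[0,0,-10,0,0,0,-1],[0,0,-15,0,0,0,-1],[0,0,-15,0,0,0,-1],[0,0,-10,0,0,0,-1],[0,0,0,0,0,0,-1]]' 60
python3 -c "
from h import *
need([.4651,.2801,.19])"
```

```text
t: 29.78
tool_pos: [0.5953, 0.1611, 0.1997]
tool_rot: [2.122, 2.313, 0.006]
contact_force: [0.2, -0.1, -0.9]
opening: 0.0232
grip_force: 60.4
t 29.7833 pos [0.5953 0.1611 0.1997] shift now [ 129.7 -119.6    9.2] turn [array([ 0.005, -0.   , -0.001]), array([-0.   , -0.008,  3.14 ])] F [ 0.15 -0.07 -0.87] open 0.0232 grip 60.4
tool R [[-0.086, 0.996, 0.005], [0.996, 0.086, 0.001], [0.0, 0.005, -1.0]] q [ 0.14  0.05  1.67 -0.    1.42  0.06] after-turn shift [array([ 129.9, -119.4,    9.7]), array([-129.9,  119.4,    9.7])]
```

```bash
python3 -m crank '[[15,-14,0,0,0,0,-1],[22,-20,0,0,0,0,-1],[25,-23,0,0,0,0,-1],[25,-23,0,0,0,0,-1],[22,-20,0,0,0,0,-1],[14,-13,0,0,0,0,-1],[7,-6.5,0,0,0,0,-1],[0,0,0,0,0,0,-1],[0,0,0,0,0,0,-1],[0,0,0,0,0,0,-1]]' 60
python3 -c "
from h import *
need([.4651,.2801,.09])"
```

```text
t: 30.62
tool_pos: [0.4644, 0.2795, 0.1962]
tool_rot: [2.125, 2.314, -0.0]
contact_force: [-0.3, 0.4, -1.1]
opening: 0.0231
grip_force: 60.3
t 30.6167 pos [0.4644 0.2795 0.1962] shift now [  0.6   0.7 106.2] turn [array([ 0.   ,  0.001, -0.002]), array([ 1.000e-03, -0.000e+00,  3.139e+00])] F [-0.32  0.4  -1.09] open 0.0231 grip 60.3
tool R [[-0.085, 0.996, 0.0], [0.996, 0.085, -0.001], [-0.001, 0.0, -1.0]] q [ 0.4  -0.12  1.84 -0.    1.42  0.32] after-turn shift [array([  0.6,   0.7, 106.2]), array([ -0.6,  -0.7, 106.2])]
```

```bash
python3 -m crank '[[0.6,0.7,10,0,0,-0.002,-1],[0,0,18,0,0,0,-1],[0,0,20,0,0,0,-1],[0,0,20,0,0,0,-1],[0,0,18,0,0,0,-1],[0,0,12,0,0,0,-1],[0,0,8,0,0,0,-1],[0,0,0,0,0,0,-1],[0,0,0,0,0,0,-1],[0,0,0,0,0,0,-1]]' 60
python3 -c "
from h import *
need([.4651,.2801,.031])"
```

```text
t: 31.45
tool_pos: [0.4654, 0.2811, 0.0916]
tool_rot: [2.121, 2.316, 0.003]
contact_force: [-0.3, -0.9, -0.6]
opening: 0.0229
grip_force: 60.2
t 31.45 pos [0.4654 0.2811 0.0916] shift now [-1.  -0.5 60.6] turn [array([ 0.002, -0.001,  0.001]), array([ 1.000e-03,  3.000e-03, -3.141e+00])] F [-0.25 -0.89 -0.57] open 0.0229 grip 60.2
tool R [[-0.088, 0.996, 0.002], [0.996, 0.088, 0.001], [0.001, 0.002, -1.0]] q [ 0.41 -0.01  1.92 -0.    1.23  0.32] after-turn shift [array([-1. , -0.4, 60.6]), array([ 1. ,  0.4, 60.6])]
```

```bash
python3 -m crank '[[-0.8,-0.4,6,0,0,0,-1],[0,0,8,0,0,0,-1],[0,0,8,0,0,0,-1],[0,0,8,0,0,0,-1],[0,0,6,0,0,0,-1],[0,0,5,0,0,0,-1],[0,0,4,0,0,0,-1],[0,0,0,0,0,0,-1],[0,0,0,0,0,0,-1],[0,0,0,0,0,0,-1]]' 60
python3 -c "
from h import *
need([.4651,.2801,.031])"
```

```text
t: 32.28
tool_pos: [0.4643, 0.2802, 0.0457]
tool_rot: [2.121, 2.317, 0.001]
contact_force: [0.9, 0.1, -1.6]
opening: 0.0228
grip_force: 60.2
t 32.2833 pos [0.4643 0.2802 0.0457] shift now [-0.1  0.8 14.7] turn [array([ 0.001, -0.   ,  0.001]), array([ 0.000e+00,  1.000e-03, -3.141e+00])] F [ 0.86  0.05 -1.58] open 0.0228 grip 60.2
tool R [[-0.088, 0.996, 0.001], [0.996, 0.088, 0.0], [0.0, 0.001, -1.0]] q [ 0.41  0.05  1.95 -0.    1.15  0.32] after-turn shift [array([-0.1,  0.8, 14.7]), array([ 0.1, -0.8, 14.7])]
```

```bash
python3 -m crank '[[0,0.8,2,0,0,0.001,-1],[0,0,3,0,0,0,-1],[0,0,3,0,0,0,-1],[0,0,3,0,0,0,-1],[0,0,2,0,0,0,-1],[0,0,1,0,0,0,-1],[0,0,0,0,0,0,-1],[0,0,0,0,0,0,-1],[0,0,0,0,0,0,-1],[0,0,0,0,0,0,-1]]' 60
python3 -c "
from h import *
need([.4651,.2801,.0305])"
```

```text
t: 33.12
tool_pos: [0.465, 0.2801, 0.0316]
tool_rot: [2.123, 2.316, 0.001]
contact_force: [0.1, -0.3, -1.7]
opening: 0.0231
grip_force: 60.2
t 33.1167 pos [0.465  0.2801 0.0316] shift now [-0.1  0.1  1.1] turn [array([ 0., -0., -0.]), array([-0.000e+00, -1.000e-03,  3.141e+00])] F [ 0.14 -0.32 -1.72] open 0.0231 grip 60.2
tool R [[-0.087, 0.996, 0.0], [0.996, 0.087, 0.0], [0.0, 0.0, -1.0]] q [ 0.41  0.07  1.95 -0.    1.12  0.32] after-turn shift [array([-0.1,  0.1,  1.1]), array([ 0.1, -0.1,  1.1])]
```

Perfectly aligned with the pickup pose. I'll lower the last bit, open slowly, then check.

```bash
python3 -m crank '[[0,0,0.5,0,0,0,-1],[0,0,0.5,0,0,0,-1],[0,0,0,0,0,0,-1],[0,0,0,0,0,0,-0.4],[0,0,0,0,0,0,-0.3],[0,0,0,0,0,0,-0.2],[0,0,0,0,0,0,0],[0,0,0,0,0,0,0.3],[0,0,0,0,0,0,0.6],[0,0,0,0,0,0,0.8]]' 30
python3 -m crank '[[0,0,-3,0,0,0,1],[0,0,-5,0,0,0,1],[0,0,-8,0,0,0,1],[0,0,-15,0,0,0,1],[0,0,-20,0,0,0,1],[0,0,-20,0,0,0,1],[0,0,-20,0,0,0,1],[0,0,-20,0,0,0,1],[0,0,-10,0,0,0,1],[0,0,0,0,0,0,1]]' 30
python3 -m crank '[[-30,0,0,0,0,0,1],[-30,0,0,0,0,0,1],[-30,-5,0,0,0,0,1],[-30,-5,0,0,0,0,1],[-30,-5,0,0,0,0,1],[-30,-5,0,0,0,0,1],[-30,-5,0,0,0,0,1],[-25,0,0,0,0,0,1],[0,0,0,0,0,0,1],[0,0,0,0,0,0,1]]' 30
python3 - <<'E'
from h import *
need([.465,.28,.15])
a=cv2.imread("pics/t1.png").astype(int); shot("top","t9",(190,130,260,130),3); b=cv2.imread("pics/t9.png").astype(int)
shot("side","s10"); s=cv2.imread("pics/s10.png").astype(int); s0=cv2.imread("pics/s1.png").astype(int); shot("side","s11",(250,145,130,150),4); s1=cv2.imread("pics/s11.png").astype(int)
# white/grey head + barrel centroid, orange excluded
def head(im,x0,x1,y0,y1):
    p=im[y0:y1,x0:x1]; m=(p.min(2)>150)&(p.max(2)-p.min(2)<30); yy,xx=np.nonzero(m); return (xx.mean()+x0).round(1) if len(xx) else None,(yy.mean()+y0).round(1) if len(xx) else None,len(xx)
print("head top before/after",head(a,185,222,235,280),head(b,185,222,235,280))
print("head side before/after",head(s0,315,365,410,480),head(s1,315,365,410,480))
def red(im):
    m=(im[:,:,2]>130)&(im[:,:,1]<70)&(im[:,:,0]<70); n,l,st,c=cv2.connectedComponentsWithStats(m.astype(np.uint8)); return [(st[i,4],c[i].round(0)) for i in range(1,n) if st[i,4]>40]
print("red top",red(b)); print("red side",red(s1))
for X in(340,352,360,370,380,390,400,410,420,430,440): print(X,b[int(246-(X-339)*.08),X,::-1],a[int(246-(X-339)*.08),X,::-1])
E
```

```text
t: 33.95
tool_pos: [0.4648, 0.2801, 0.0304]
tool_rot: [2.123, 2.316, 0.0]
contact_force: [0.6, -0.3, -0.1]
opening: 0.0763
grip_force: 0.0
t: 34.78
tool_pos: [0.4668, 0.2809, 0.1554]
tool_rot: [2.121, 2.314, 0.01]
contact_force: [-0.3, 0.5, -0.4]
opening: 0.0851
grip_force: 0.0
t: 35.62
tool_pos: [0.4598, 0.043, 0.1503]
tool_rot: [-2.125, -2.312, 0.001]
contact_force: [-0.6, 0.2, 0.1]
opening: 0.0853
grip_force: 0.0
t 35.6167 pos [0.4598 0.043  0.1503] shift now [235.7  25.2   0.4] turn [array([-0.002, -0.001, -0.003]), array([-1.000e-03,  3.000e-03,  3.139e+00])] F [-0.62  0.19  0.07] open 0.0853 grip 0.0
tool R [[-0.084, 0.996, -0.002], [0.996, 0.084, 0.0], [0.001, -0.002, -1.0]] q [-0.07 -0.29  2.06  0.    1.37 -0.15] after-turn shift [array([235.7,  25.9,   0.3]), array([-235.7,  -25.9,    0.3])]
head top before/after (np.float64(204.6), np.float64(257.5), 695) (np.float64(204.6), np.float64(258.4), 694)
head side before/after (np.float64(340.2), np.float64(432.3), 846) (np.float64(341.5), np.float64(432.2), 913)
red top [(np.int32(386), array([721.,  82.])), (np.int32(85), array([701., 106.]))]
red side [(np.int32(629), array([132.,  42.])), (np.int32(761), array([378.,  79.])), (np.int32(260), array([183.,  84.])), (np.int32(44), array([156., 166.])), (np.int32(362), array([303., 419.]))]
340 [67 60 58] [68 56 52]
352 [190 192 185] [144 102  96]
360 [190 196 193] [111 114 109]
370 [189 192 188] [126 127 121]
380 [134 101  95] [109 110 103]
390 [127 128 119] [129 129 121]
400 [142 142 133] [140 141 131]
410 [144 144 134] [145 146 137]
420 [142 141 133] [149 149 139]
430 [48 51 53] [150 149 140]
440 [119 114 104] [145 146 138]
```

```bash
python3 -c "
from h import *
print(ctrl.finish_job())"
```

```text
the job is handed in; nothing more can be done
None
```

The job is handed in after about 36 s on the robot's clock; no verdict came back. The cap is in the jar lid, the chuck was held on the valve at about 15 N for over 2 s, and the gauge is back in its cradle with the rod roughly 25 mm out.

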